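# Ring on the mark, centre punch at the ready

### The arm

A 7-joint arm with a two-finger parallel gripper is mounted at the origin on a cart in front of the work surface, level with it; the furniture and walls round the work are solid. World frame = base frame: x ahead of the robot, y to its left, z up, the work surface at z = 0. Lengths are in m, angles in rad, forces in N, time in s.
With the tool pointing down it reaches from about 0.4 to 0.875 m from the base axis. Payload 19.3 kg.
Tool frame: the origin (TCP) lies at the very end of the fingers, on their centre line; the grasp point (between the pads) lies 19 mm behind it; z points along the fingers, y is the line along which they close (so a half turn about z gives the same grasp; the last joint's range is limited). The gripper opens to 85 mm and grips with 20 to 120 N. Pads are 22 mm wide; open, the fingers measure 114 mm over their backs; the gripper's body (76 mm by 85 mm) begins 54 mm behind the grasp point. The pads swing forward as they close: fully open they stand 13 mm farther back than shut.
Start: joints at [-1.258, 0.521, -0.036, 1.599, 0.021, 1.021, -0.113], TCP at [0.233, 0.58, 0.231] pointing down, gripper open.
Joint ranges: [-2.91, 2.91], [-0.3, 2.13], [-1.5, 1.42], [0.17, 2.43], [-1.26, 4.41], [0.16, 1.93], [-2.52, 2.52]. Speed limits (rad/s): [1.89, 1.89, 2.39, 2.39, 3.01, 3.01, 3.01].

### API

Orientations are given as [roll, pitch, yaw] about the fixed x, y, z axes, in that order (R = Rz(yaw) Ry(pitch) Rx(roll)).
In Python, from workcell import bot gives the robot as it stands.
- The arm moves only by the tool carry_out, never from a script. Its argument "rows" is a list that holds one entry, the list of rows, each a list of 4 numbers: the shift along the tool's x, y, z in m, then the turn about the tool's z in degrees. In form: [[[x, y, z, twist], ...]]. A call has 1 to 12 rows; each row is the pose to reach, as a shift and turn from the pose commanded when the call began, along the tool's axes at that moment; what a row does not reach only later rows make up. A row lasts 1/12 s, in which the tool goes at most 41.7 mm and 7.16 degrees, less where a joint would pass 70% of its speed; a pose out of reach is approached as far as the arm can. A call with a gripper value outside its range is refused whole. "grip" is the finger opening in m, from 0 to 0.0854, set as the call begins (left out, the last holds). The fingers move at their own pace and stop on an object; "grip_force" is the grip in N (left out, the last holds). Time passes only in rows, so rows that repeat a pose let the fingers close. It gives the time, the measured TCP pose, the force, the opening and the grip force at its end, in the units of the state.
- bot.observe(): the state, without advancing time (a new reading comes with each control period).
- bot.grab_frame(name): name is "scene" or "top" or "wrist"; returns a dict with "pixels" (400x640x3 uint8, red, green, blue), "K" (3x3 intrinsics, pixels), "k1" (the pictures are not rectified: a ray, as slopes to the right and down, at radius r is drawn at 1 + k1 r^2 times it, then the intrinsics apply), "pose" (4x4, takes a point from camera to world coordinates). Camera axes: x right, y down, z forward; pixel columns grow to the right and rows downward; lengths in m; the calibration is good to about 2 mm. A picture is of the moment at which its call begins. There is no depth.
- bot.job_done(): hands the job in; it is judged then, once.
Trained networks look in a picture, given as the dict that the camera call returned (one of the last four; its "shot" number tells which), for a name from the list of things; names that differ only in an ending like _2 or _b are one class to them, and where a whole thing is asked for, a point or a joint stands for the part that bears it (a point fixed in the world has none). Each returns a list of dicts, best first, with "conf" (0 to 1); they miss things now and then, are a little off and sometimes report something else, mostly with a low value. They report only what shows in the picture. A call takes as long as a camera call.
- bot.look_for(picture, label): "position" ([column, row] in pixels, amid what is visible of it).
- bot.regions_of(picture, label): "region" (400x640 bool, what is visible of it) and "position" ([column, row] in pixels, amid what is visible of it).
- bot.spot_point(picture, label): "position" ([column, row] in pixels: a listed point, or the origin of a listed thing).
The state is a dict: "clock": time; "qpos": joint angles; "qd": joint speeds; "joint_efforts": joint torques, N m; "position": TCP position; "tool_rot": TCP orientation; "force": force on the tool from outside, world axes, zero at the start; "moment": the same for the moment, N m; "grip_width": finger opening in m; "finger_force": force on a finger pad.
Only numpy, scipy, OpenCV 4.12 (cv2) and the standard library are available. Lean on these libraries where they do the work, as an engineer would, in place of code of your own. Each camera call takes 0.05 s, during which the arm holds its last target. There are 200 camera calls.

### The job

Get ready to centre-punch the steel plate: first lift the thick steel guide ring off its post and lay it flat on the plate, centred on the point where the two scribed lines cross, and let go of it. Then draw the centre punch out of its sloping holder, turn it upright with the point down, and finish while still holding it there in the gripper, its point right over the crossing and about 2 to 3 cm above the top of the ring, touching nothing but the gripper. Leave the other things on the bench where they are.

Things in the scene. Friction and masses are not known exactly. Their poses are not given: they have to be found in the camera images.
- work_plate: Dark steel plate fixed on the bench, 140 x 110 x 12 mm (its x, y, z), origin at the centre of its underside. Two fine bright lines are scribed across its top, one along its x axis and one along its y axis; small screw heads in its corners.
- mark (a point): The point where the two scribed lines cross, on the plate's top face (12 mm above the bench), 12 mm towards the plate's +x and 10 mm towards its -y from its centre.
- post_stand: Dark steel stand fixed on the bench, origin at the centre of its underside: round foot 72 mm across and 10 mm high, column 36 mm across up to a shoulder 50 mm above the bench, then a thin bright post 14 mm across that ends 84 mm above the bench.
- guide_ring: Loose thick steel ring, 50 mm outside diameter, 26 mm bore, 22 mm high, about 0.2 kg. It lies flat on the shoulder of the post stand, with the post through it; 6 mm play all round. Origin at the centre of its underside, z along its axis.
- ring_center (a point): The middle of the ring: on its axis, halfway up (11 mm above its underside).
- holder: Grey punch holder fixed on the bench, foot 110 x 80 x 10 mm (its x, y), origin at the centre of the underside. It carries a square block, 38 x 38 x 66 mm, with a round socket 13.6 mm wide and 56 mm deep; the socket leans 40 degrees (0.70 rad) from the vertical, its mouth towards the holder's own -x, so the way out of it is (-0.644, 0, 0.765) in the holder's axes. Nothing latches the punch: it slides out.
- socket_mouth (a point): The centre of the socket's mouth, at (-10.5, 0, 88.5) mm in the holder's axes.
- centre_punch: Loose black steel centre punch, a round bar 11 mm in diameter and 110 mm long, about 0.06 kg, pointed at one end. It stands point down in the sloping socket, with about 54 mm of it, the blunt head end, sticking out. Its own y axis runs along the bar from point to head; the origin lies at mid-length, on the bar's surface (the bar's axis is 5.6 mm from it along the body's z).
- punch_point (a point): The point of the punch, on the bar's axis, at its lower end (55 mm from mid-length).
- punch_head (a point): The centre of the punch's blunt head, on the bar's axis, at its upper end (55 mm from mid-length).
- micrometer: Micrometer lying on the bench, 59 x 156 x 18 mm; a bystander. Origin at the centre of its underside.
- collet: Small steel spring collet standing on the bench, 34 mm across, 47 mm high; a bystander. Origin at the centre of its underside.
- big_nut: Hexagon nut lying on the bench, 28 mm across, 19 mm high; a bystander. Origin at the centre of its underside.
- key_bar: Short rectangular bar of key steel lying on the bench, 18 x 75 x 12 mm; a bystander. Origin at the centre of its underside.
- vee_block: Steel vee block on the bench, 50 x 60 x 42 mm; a bystander. Origin at the centre of its underside.
- spanner: Combination spanner lying on the bench, 34 x 176 x 6 mm; a bystander. Origin at the centre of its underside.

How it is judged:
By the outcome, as a careful person would: the job done as asked, in the order asked, and still so for the second after the job is handed in, while the arm keeps its last pose, push and grip.
It also fails if it takes over 51 s, if anything falls off the work surface, if the arm or the gripper's body presses on something with over 40 N, if the wrist force passes 120 N, or if a joint passes its speed limit or range.

## Working session

There is one attempt and no reset: what is moved stays moved. The work goes in short steps, Python scripts to look and compute and a tool call to move; the robot and the scene stay as the last step left them, time stands still between calls to the robot, and variables do not carry over. Pictures are saved under pics/ and viewed, at most 10 in all, crops included, and the job is handed in when it is done.

Besides the shell and the picture viewer there is one more tool, called as a command line: name --argument value ..., lists and objects as JSON in quotes. carry_out: Moves the arm, as the interface text tells. Its arguments: {"type":"object","properties":{"rows":{"type":"array","items":{"type":"array","items":{"type":"array","items":{"type":"number"}}}},"grip":{"type":"number"},"grip_force":{"type":"number"}},"required":["rows"]}

```bash
ls; mkdir -p pics
cat > h.py <<'E'
import numpy as np, cv2
from workcell import bot
from scipy.spatial.transform import Rotation as Rn
from scipy.optimize import least_squares
def ray(f,px):
    K=f['K'];d=np.array([(px[0]-K[0][2])/K[0][0],(px[1]-K[1][2])/K[1][1]]);u=d.copy()
    for _ in range(20): u=d/(1+f['k1']*(u@u))
    P=np.array(f['pose']);v=P[:3,:3]@np.r_[u,1];return P[:3,3],v/np.linalg.norm(v)
def proj(f,p):
    P=np.array(f['pose']);c=P[:3,:3].T@(np.asarray(p)-P[:3,3]);u=c[:2]/c[2];u=u*(1+f['k1']*(u@u));K=f['K']
    return np.array([K[0][0]*u[0]+K[0][2],K[1][1]*u[1]+K[1][2]])
def onz(f,px,z):
    o,v=ray(f,px);return o+v*(z-o[2])/v[2]
def tri(rs):
    A=sum(np.eye(3)-np.outer(v,v) for o,v in rs);b=sum((np.eye(3)-np.outer(v,v))@o for o,v in rs)
    p=np.linalg.solve(A,b);return p,[float(np.linalg.norm((np.eye(3)-np.outer(v,v))@(p-o))) for o,v in rs]
def save(f,n): cv2.imwrite('pics/'+n+'.png',cv2.cvtColor(f['pixels'],cv2.COLOR_RGB2BGR))
E
python3 - <<'E'
from h import *
np.set_printoptions(precision=4,suppress=True)
F={n:bot.grab_frame(n) for n in('scene','top','wrist')}
for n,f in F.items(): save(f,n+'0'); print(n,np.array(f['pose']).round(3).tolist(),f['K'][0][0],f['k1'])
for l in 'mark ring_center socket_mouth punch_point punch_head work_plate post_stand holder guide_ring centre_punch micrometer collet big_nut key_bar vee_block spanner'.split():
    rs=[]
    for n,f in F.items():
        r=bot.spot_point(f,l)
        if r:
            print(l,n,np.round(r[0]['position'],1),round(r[0]['conf'],2))
            if r[0]['conf']>.4: rs.append(ray(f,r[0]['position']))
    if len(rs)>1: print('   ',*tri(rs))
print(bot.observe())
a=np.vstack([F['scene']['pixels'],F['top']['pixels']])
cv2.imwrite('pics/st.png',cv2.resize(a[:,:,::-1],(480,600)))
E
```

```text
pics
scene [[0.676, -0.383, 0.629, -0.117], [-0.736, -0.328, 0.592, -0.623], [-0.021, -0.864, -0.504, 0.659], [0.0, 0.0, 0.0, 1.0]] 413.6159842904624 0.03786893892996103
top [[-0.028, -0.987, 0.158, 0.415], [-0.999, 0.03, 0.016, 0.005], [-0.02, -0.157, -0.987, 1.115], [0.0, 0.0, 0.0, 1.0]] 468.9952315097772 -0.1375226447720727
wrist [[0.374, 0.882, 0.288, 0.16], [0.928, -0.355, -0.117, 0.609], [-0.001, 0.31, -0.951, 0.373], [0.0, 0.0, 0.0, 1.0]] 358.8341485648793 -0.036898749756794004
mark scene [326.9 225. ] 0.79
ring_center scene [395.7 271.6] 0.57
ring_center top [441.  226.4] 0.77
    [ 0.512  -0.2642  0.0574] [0.004325257131529531, 0.0043252571315295345]
socket_mouth scene [250.  186.3] 0.76
socket_mouth top [223.4 228.4] 0.73
    [0.5158 0.226  0.0971] [0.0003075553854596117, 0.00030755538545948556]
punch_point scene [391.8 271.4] 0.28
punch_head scene [233.6 174.6] 0.6
punch_head top [210.7 242.4] 0.52
    [0.481  0.2446 0.142 ] [0.0017076851242388226, 0.0017076851242387484]
work_plate scene [322.6 230.2] 0.92
work_plate top [318.1 200.9] 0.85
    [0.5867 0.0157 0.0024] [0.002
[... 1271 characters left out ...]
1] [0.007092340846052549, 0.007092340846052404]
spanner scene [259.4 271.2] 0.59
spanner top [325.6 293.7] 0.71
    [0.3607 0.0094 0.004 ] [0.005198322420169546, 0.005198322420169452]
{'clock': 2.55, 'qpos': array([-1.2582,  0.5214, -0.0363,  1.5995,  0.0212,  1.0211, -0.1128]), 'qd': array([ 0.0021, -0.0001,  0.0017,  0.0006, -0.0019, -0.0002,  0.0006]), 'joint_efforts': array([ -0.    , -92.6844,   1.9784, -37.0241,   0.018 ,   0.002 ,
         0.    ]), 'position': array([0.2335, 0.5797, 0.2313]), 'tool_rot': array([-3.1416,  0.    ,  2.7587]), 'force': array([ 0.2331, -0.2718, -0.3461]), 'moment': array([ 0.0528, -0.0061, -0.0194]), 'finger_force': 0.0, 'grip_width': 0.08537243344104917}
```

View pics/scene0.png

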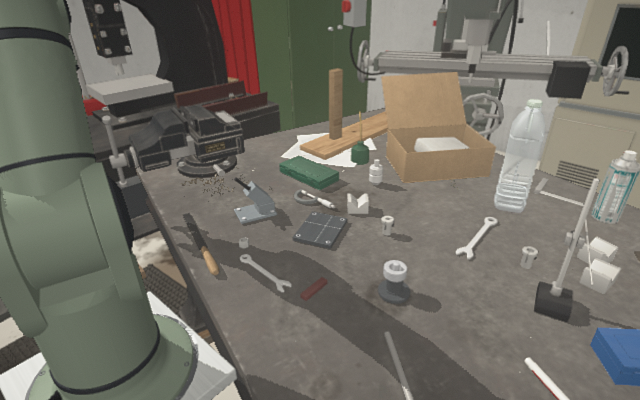

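View pics/top0.png

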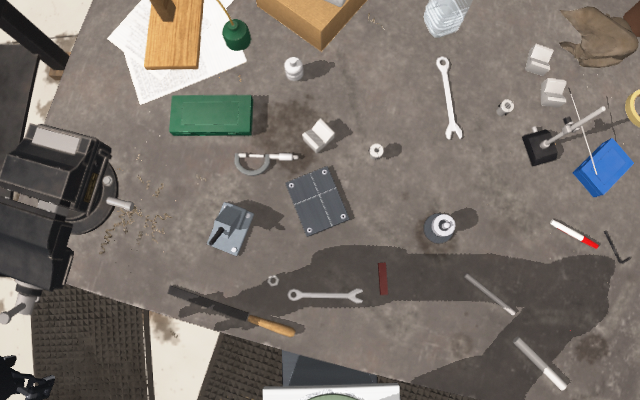

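carry_out --rows '[[[-0.02,-0.018,0,0],[-0.05,-0.045,0,0],[-0.49,-0.43,-0.02,0],[-0.49,-0.43,-0.02,0],[-0.49,-0.43,-0.02,0],[-0.49,-0.43,-0.02,0],[-0.49,-0.43,-0.02,0],[-0.49,-0.43,-0.02,0],[-0.49,-0.43,-0.02,0],[-0.49,-0.43,-0.02,0],[-0.49,-0.43,-0.02,0],[-0.49,-0.43,-0.02,0]]]'

```text
clock: 3.55
position: [0.4519, 0.1459, 0.246]
tool_rot: [3.141, 0.0, 2.759]
force: [1.9, 1.0, 0.4]
grip_width: 0.0855
finger_force: 0.0
```

carry_out --rows '[[[-0.12,-0.1,0,0],[-0.12,-0.1,0,0],[-0.12,-0.1,0,0],[-0.12,-0.1,0,0],[-0.12,-0.1,0,0],[-0.12,-0.1,0,0]]]'

```text
clock: 4.05
position: [0.5256, 0.0087, 0.2454]
tool_rot: [-3.141, 0.0, 2.756]
force: [0.2, 0.5, 0.4]
grip_width: 0.0855
finger_force: 0.0
```

```bash
cat >> h.py <<'E'
def look(f,labels):
    out={}
    for l in labels:
        r=bot.spot_point(f,l)
        if r: out[l]=(np.array(r[0]['position']),r[0]['conf'])
    return out
E
python3 - <<'E'
from h import *
import pickle
np.set_printoptions(precision=4,suppress=True)
f=bot.grab_frame('wrist'); save(f,'w1'); o=look(f,'mark work_plate ring_center post_stand socket_mouth punch_head holder'.split())
pickle.dump((f,o),open('w1.pkl','wb'))
Z=dict(mark=.012,work_plate=0,ring_center=.061,post_stand=0,socket_mouth=.0885,punch_head=.13,holder=0)
for l,(p,c) in o.items(): print(l,p.round(1),round(c,2),onz(f,p,Z[l]))
s=bot.observe();print(s['clock'],s['position'],s['tool_rot'])
E
```

```text
work_plate [352.8 213.5] 0.87 [0.5888 0.0213 0.    ]
ring_center [ 72.  267.1] 0.87 [ 0.5132 -0.265   0.061 ]
post_stand [101.8 241.9] 0.97 [ 0.5101 -0.2677  0.    ]
socket_mouth [575.   77.2] 0.89 [0.5167 0.2312 0.0885]
punch_head [626.4  12.6] 0.97 [0.4796 0.2457 0.13  ]
holder [517.6  90.7] 0.79 [0.527  0.2283 0.    ]
4.45 [0.5251 0.011  0.2457] [3.1414 0.0001 2.76  ]
```

View pics/w1.png

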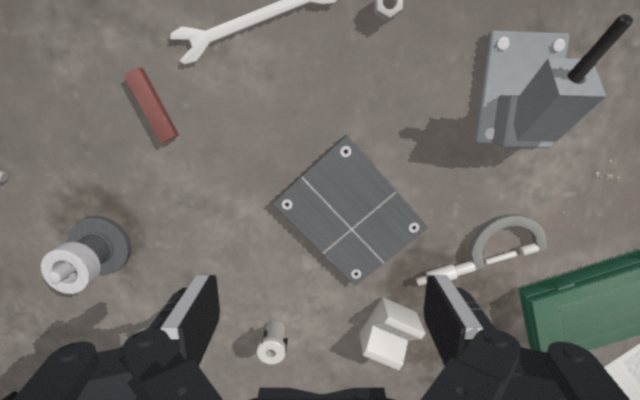

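carry_out --rows '[[[-0.012,-0.035,0.01,0],[-0.09,-0.26,0.06,0],[-0.09,-0.26,0.06,0],[-0.09,-0.26,0.06,0],[-0.09,-0.26,0.06,0],[-0.09,-0.26,0.06,0],[-0.09,-0.26,0.06,0],[-0.09,-0.26,0.06,0],[-0.09,-0.26,0.06,0],[-0.09,-0.26,0.06,0]]]'

```text
clock: 5.28
position: [0.5117, -0.2638, 0.1855]
tool_rot: [3.141, -0.0, 2.759]
force: [1.1, -0.3, 0.2]
grip_width: 0.0849
finger_force: 0.0
```

Run:
```python
from h import *
import pickle
np.set_printoptions(precision=4,suppress=True)
f=bot.grab_frame('wrist'); save(f,'w2'); o=look(f,'ring_center post_stand'.split())
r=bot.regions_of(f,'guide_ring')
pickle.dump((f,o,r),open('w2.pkl','wb'))
f1,o1=pickle.load(open('w1.pkl','rb'))
for l in o: print(l,o[l],tri([ray(f,o[l][0]),ray(f1,o1[l][0])]),onz(f,o[l][0],dict(ring_center=.061,post_stand=0)[l]))
if r: 
    g=r[0]['region']; ys,xs=np.nonzero(g); print('reg',r[0]['conf'],xs.min(),xs.max(),ys.min(),ys.max(),g.sum())
s=bot.observe();print(s['clock'],s['position'],s['tool_rot'])
# mark: refine by bright line fit
g=cv2.cvtColor(f1['pixels'],cv2.COLOR_RGB2GRAY)
th=cv2.morphologyEx(g,cv2.MORPH_TOPHAT,np.ones((5,5)))
def fit(a,b):
    a=np.array(a,float);b=np.array(b,float);n=np.array([-(b-a)[1],(b-a)[0]])/np.linalg.norm(b-a);P=[]
    for t in np.linspace(.08,.92,60):
        q=a+t*(b-a);k=np.arange(-3,3.01,.25);w=cv2.remap(th,(q[0]+k*n[0]).astype(np.float32)[None],(q[1]+k*n[1]).astype(np.float32)[None],1)[0].astype(float)**2
        if w.sum()>0:P.append(q+n*(w@k)/w.sum())
    return cv2.fitLine(np.array(P,np.float32),cv2.DIST_HUBER,0,.01,.01).ravel()
L1=fit((303,178),(384,262));L2=fit((397,193),(323,252))
t=np.linalg.solve(np.array([L1[:2],-L2[:2]]).T,L2[2:]-L1[2:]);x=L1[2:]+t[0]*L1[:2]
print('mark px',x,onz(f1,x,.012))
E1=[onz(f1,p,.012) for p in((303,178),(384,262),(397,193),(323,252))];print(E1)
# post top
c=f['pixels'][150:400,180:460,::-1];cv2.imwrite('pics/w2c.png',cv2.resize(c,None,fx=2,fy=2))
```

```text
ring_center (array([320.9, 200.9]), 0.97) (array([ 0.5133, -0.2652,  0.0608]), [2.081648013514498e-05, 2.08164801351234e-05]) [ 0.5133 -0.2652  0.061 ]
post_stand (array([319.4, 183. ]), 0.81) (array([ 0.5114, -0.2664,  0.0023]), [0.001660500085168317, 0.0016605000851682573]) [ 0.5136 -0.2669  0.    ]
reg 0.73 287 352 167 234 2742
5.4833 [ 0.5121 -0.2633  0.1858] [3.1412 0.0004 2.7606]
mark px [351.2247 228.8389] [0.601  0.0138 0.012 ]
[array([ 0.5268, -0.0135,  0.012 ]), array([0.654 , 0.0345, 0.012 ]), array([0.5806, 0.0747, 0.012 ]), array([ 0.6155, -0.0263,  0.012 ])]
```

View pics/w2c.png

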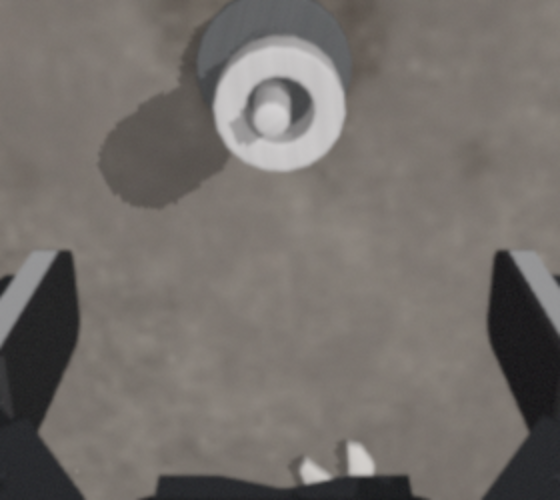

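carry_out --rows '[[[-0.002,-0.0015,0.03,0],[-0.002,-0.0015,0.065,0],[-0.002,-0.0015,0.1,0],[-0.002,-0.0015,0.125,0],[-0.002,-0.0015,0.134,0],[-0.002,-0.0015,0.134,0],[-0.002,-0.0015,0.134,0]]]'

```text
clock: 6.07
position: [0.5135, -0.2666, 0.0525]
tool_rot: [-3.142, 0.001, 2.759]
force: [1.5, 0.0, 1.0]
grip_width: 0.0855
finger_force: 0.0
```

carry_out --rows '[[[0,0,0,0],[0,0,0,0],[0,0,0,0],[0,0,0,0],[0,0,0,0],[0,0,0,0],[0,0,0,0],[0,0,0,0]]]' --grip 0.045 --grip_force 60

```text
clock: 6.73
position: [0.5136, -0.2669, 0.0533]
tool_rot: [3.141, 0.002, 2.759]
force: [-4.1, 3.5, 18.5]
grip_width: 0.0485
finger_force: 58.6
```

carry_out --rows '[[[0,0,-0.01,0],[0,0,-0.03,0],[0,0,-0.055,0],[0,0,-0.08,0],[0,0,-0.1,0],[0,0,-0.1,0],[0,0,-0.1,0]]]'

```text
clock: 7.32
position: [0.5134, -0.2668, 0.153]
tool_rot: [3.141, 0.002, 2.759]
force: [0.3, 0.0, -1.6]
grip_width: 0.0478
finger_force: 62.3
```

Run:
```python
from h import *
import pickle
np.set_printoptions(precision=4,suppress=True)
f=bot.grab_frame('wrist'); t=bot.grab_frame('scene')
s=bot.observe();print(s['clock'],s['position'],s['tool_rot'],s['force'],s['grip_width'])
R=Rn.from_euler('xyz',s['tool_rot']).as_matrix()
a=bot.spot_point(f,'ring_center');b=bot.spot_point(t,'ring_center')
for q in(a,b): print(q[0]['position'] if q else None, q[0]['conf'] if q else None)
if a and b:
    p,e=tri([ray(f,a[0]['position']),ray(t,b[0]['position'])]);print('ring',p,e,'in tool',R.T@(p-s['position']))
f1,_=pickle.load(open('w1.pkl','rb'));print('mark tri',tri([ray(f1,(351.2,228.8)),ray(t,(326.9,225))]))
d=np.array([.601,.0138,.16])-s['position'];print('d tool',R.T@d)
cv2.imwrite('pics/w3.png',f['pixels'][100:400,120:520,::-1])
```

```text
7.4167 [ 0.5126 -0.2663  0.1512] [ 3.1415 -0.0006  2.7589] [ 0.1636 -0.501  -2.7293] 0.04815328612277946
[322.0, 282.5] 0.74
[396.5, 233.0] 0.6
ring [ 0.5087 -0.2648  0.1641] [0.0009055982737583493, 0.0009055982737582356] in tool [ 0.0043 -0.     -0.0129]
mark tri (array([0.6026, 0.0127, 0.0125]), [0.0020905775893038997, 0.002090577589304047])
d tool [ 0.0226  0.2929 -0.0088]
```

View pics/w3.png

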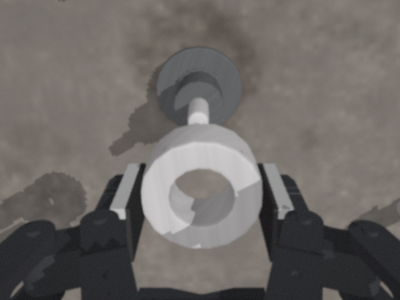

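carry_out --rows '[[[-0.006,0.03,0,0],[-0.045,0.293,-0.005,0],[-0.045,0.293,-0.005,0],[-0.045,0.293,-0.005,0],[-0.045,0.293,-0.005,0],[-0.045,0.293,-0.005,0],[-0.045,0.293,-0.005,0],[-0.045,0.293,-0.005,0],[-0.045,0.293,-0.005,0],[-0.045,0.293,-0.005,0],[-0.045,0.293,-0.005,0]]]'

```text
clock: 8.43
position: [0.6635, -0.0126, 0.1558]
tool_rot: [-3.14, -0.001, 2.758]
force: [0.7, -0.5, -2.2]
grip_width: 0.0478
finger_force: 62.3
```

Run:
```python
from h import *
import pickle
np.set_printoptions(precision=4,suppress=True)
f=bot.grab_frame('wrist')
s=bot.observe();print(s['clock'],s['position'],s['tool_rot'],s['grip_width'])
R=Rn.from_euler('xyz',s['tool_rot']).as_matrix()
a=bot.spot_point(f,'ring_center');m=bot.spot_point(f,'mark');g=bot.regions_of(f,'guide_ring')
if a: print('ring',a[0]['position'],R.T@(onz(f,a[0]['position'],s['position'][2]+.0085)-s['position']))
if m: print('mark',m[0],onz(f,m[0]['position'],.012))
print('pred mark',proj(f,(.601,.0138,.012)))
pickle.dump((f,a,m,g),open('w4.pkl','wb'))
cv2.imwrite('pics/w4.png',f['pixels'][0:400,:,::-1])
```

```text
8.4833 [ 0.6635 -0.013   0.1561] [-3.1406 -0.0007  2.7573] 0.04797233024964635
ring [321.4, 281.7] [ 0.0033 -0.0001 -0.0085]
pred mark [323.5512 107.1536]
```

View pics/w4.png

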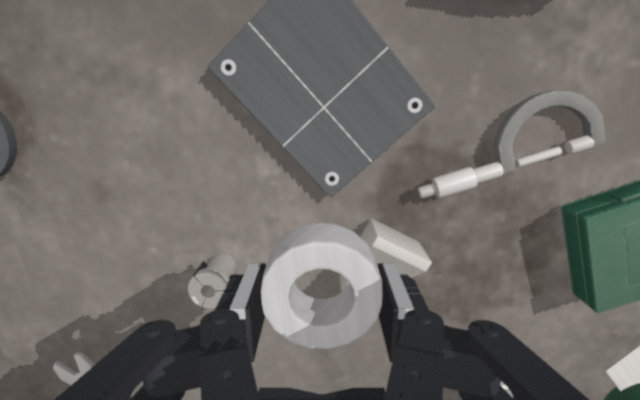

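Run:
```python
from h import *
import pickle
f,a,m,g=pickle.load(open('w4.pkl','rb'))
px=f['pixels'].astype(int)
g1=cv2.cvtColor(f['pixels'],cv2.COLOR_RGB2GRAY).astype(float);gm=np.hypot(cv2.Sobel(g1,6,1,0),cv2.Sobel(g1,6,0,1));gm=cv2.GaussianBlur(gm,(0,0),1.2)
T=np.array([.6635,-.013,.1561]);R=Rn.from_euler('xyz',[-3.1406,-.0007,2.7573]).as_matrix()
th=np.linspace(0,2*np.pi,90,endpoint=False)
def sc(v):
    ox,oy,oz=v;c=T+R@np.array([ox,oy,0]);tot=0
    for r,z in((.013,oz+.011),(.025,oz+.011)):
        p=np.array([proj(f,c+np.array([r*np.cos(t),r*np.sin(t),z])) for t in th],np.float32)
        tot+=cv2.remap(gm.astype(np.float32),p[:,0][None],p[:,1][None],1).mean()
    return tot
best=max(((sc((x,y,z)),x,y,z) for x in np.arange(-.004,.0081,.001) for y in(-.001,0,.001) for z in np.arange(.004,.0181,.002)));print(best)
for x in np.arange(-.002,.0061,.001): print(round(x,3),[round(max(sc((x,y,z)) for y in(-.001,0,.001))) for z in(.006,.008,.01,.012)])
```

```text
(np.float32(211.95232), np.float64(0.0), 0, np.float64(0.004))
-0.002 [82, 68, 59, 52]
-0.001 [108, 79, 66, 57]
0.0 [162, 97, 77, 64]
0.001 [201, 137, 94, 73]
0.002 [164, 170, 124, 89]
0.003 [115, 147, 145, 114]
0.004 [91, 112, 138, 129]
0.005 [84, 95, 119, 124]
0.006 [78, 85, 96, 110]
```

carry_out --rows '[[[0.02,0.0005,0.02,0],[0.05,0.001,0.05,0],[0.067,0.0014,0.085,0],[0.067,0.0014,0.115,0],[0.067,0.0014,0.13,0],[0.067,0.0014,0.134,0],[0.067,0.0014,0.136,0],[0.067,0.0014,0.136,0]]]'

```text
clock: 9.3
position: [0.603, 0.0141, 0.0212]
tool_rot: [3.141, 0.001, 2.758]
force: [0.1, -0.3, -0.8]
grip_width: 0.0484
finger_force: 62.4
```

carry_out --rows '[[[0.001,0,0.002,0],[0.001,0,0.004,0],[0.001,0,0.005,0],[0.001,0,0.005,0],[0.001,0,0.005,0]]]'

```text
clock: 9.72
position: [0.6017, 0.0151, 0.0158]
tool_rot: [3.141, 0.0, 2.759]
force: [0.8, -0.0, -1.7]
grip_width: 0.0478
finger_force: 62.4
```

carry_out --rows '[[[0,-0.001,0.001,0],[0,-0.001,0.0015,0],[0,-0.001,0.002,0],[0,-0.001,0.002,0]]]'

```text
clock: 10.05
position: [0.6017, 0.0148, 0.0153]
tool_rot: [3.14, 0.001, 2.759]
force: [-7.5, 4.1, 30.5]
grip_width: 0.048
finger_force: 65.4
```

carry_out --rows '[[[0,0,-0.001,0],[0,0,-0.001,0],[0,0,-0.001,0],[0,0,-0.001,0],[0,0,-0.001,0]]]' --grip 0.08

```text
clock: 10.47
position: [0.6011, 0.0141, 0.0144]
tool_rot: [-3.141, -0.0, 2.759]
force: [0.3, -0.2, -0.2]
grip_width: 0.0798
finger_force: 0.0
```

carry_out --rows '[[[0,0,-0.01,0],[0,0,-0.035,0],[0,0,-0.075,0],[-0.03,0,-0.11,0],[-0.04,0,-0.14,0],[-0.04,0,-0.14,0],[-0.04,0,-0.14,0]]]'

```text
clock: 11.05
position: [0.6395, -0.0012, 0.157]
tool_rot: [3.14, 0.003, 2.758]
force: [-0.6, 0.3, -0.2]
grip_width: 0.0802
finger_force: 0.0
```

```bash
cat > ringfit.py <<'E'
from h import *
import pickle
np.set_printoptions(precision=4,suppress=True)
f=bot.grab_frame('wrist'); s=bot.observe();print(s['clock'],s['position'],s['tool_rot'],s['grip_width'])
g1=cv2.cvtColor(f['pixels'],cv2.COLOR_RGB2GRAY).astype(float);gm=np.hypot(cv2.Sobel(g1,6,1,0),cv2.Sobel(g1,6,0,1));gm=cv2.GaussianBlur(gm,(0,0),1.2).astype(np.float32)
th=np.linspace(0,2*np.pi,60,endpoint=False)
def sc(x,y,ztop=.034):
    t=0
    for r in(.013,.025):
        p=np.array([proj(f,(x+r*np.cos(a),y+r*np.sin(a),ztop)) for a in th],np.float32);t+=cv2.remap(gm,p[:,0][None],p[:,1][None],1).mean()
    return t
b=max((sc(x,y),x,y) for x in np.arange(.594,.609,.001) for y in np.arange(.006,.023,.001));print('ring xy',b)
r=bot.spot_point(f,'ring_center');print(r and (r[0]['position'],onz(f,r[0]['position'],.023)))
q=proj(f,(.601,.0138,.012));print('mark px',q, 'ringtop px',proj(f,(b[1],b[2],.034)))
pickle.dump((f,b),open('w5.pkl','wb'))
x,y=proj(f,(.601,.0138,.02)).astype(int);c=f['pixels'][max(y-100,0):y+100,x-130:x+130,::-1]
print('crop origin',x-130,max(y-100,0));cv2.imwrite('pics/w5.png',cv2.resize(c,None,fx=3,fy=3,interpolation=2))
E
python3 ringfit.py
```

```text
11.1 [ 0.6383 -0.0008  0.1553] [3.1411 0.0007 2.7586] 0.08004941110934535
ring xy (np.float32(348.6549), np.float64(0.6), np.float64(0.015000000000000001))
[]
mark px [320.9654 140.7227] ringtop px [321.9946 142.8777]
crop origin 190 42
```

View pics/w5.png

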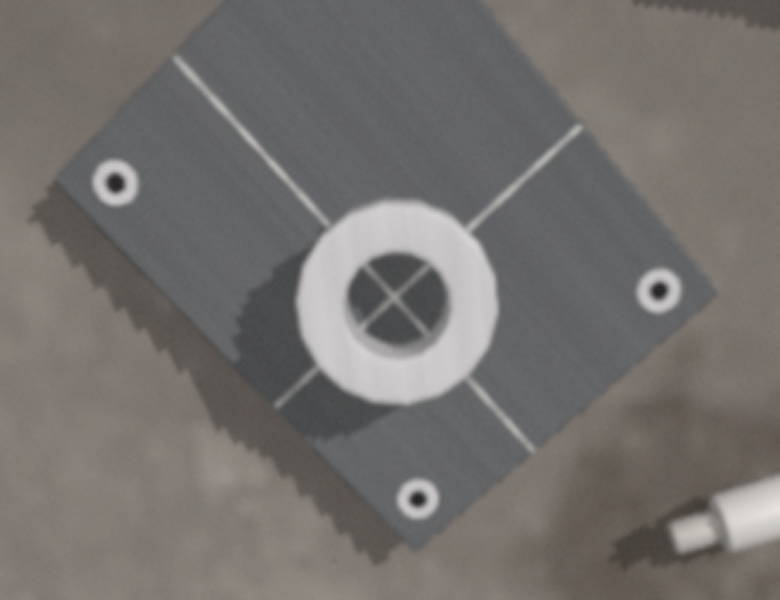

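carry_out --rows '[[[0.02,0.018,-0.015,0],[0.185,0.17,-0.06,0],[0.185,0.17,-0.06,0],[0.185,0.17,-0.06,0],[0.185,0.17,-0.06,0],[0.185,0.17,-0.06,0],[0.185,0.17,-0.06,0],[0.185,0.17,-0.06,0],[0.185,0.17,-0.06,0],[0.185,0.17,-0.06,0]]]'

```text
clock: 11.98
position: [0.5298, 0.2252, 0.2138]
tool_rot: [-3.14, -0.001, 2.759]
force: [0.3, -0.7, 0.5]
grip_width: 0.0798
finger_force: 0.0
```

Run:
```python
from h import *
import pickle
np.set_printoptions(precision=4,suppress=True)
f=bot.grab_frame('wrist'); s=bot.observe();print(s['clock'],s['position'],s['tool_rot'])
f1,o1=pickle.load(open('w1.pkl','rb'))
o=look(f,['socket_mouth','punch_head','holder']);P={}
for l in o:
    P[l],e=tri([ray(f,o[l][0]),ray(f1,o1[l][0])]);print(l,o[l],P[l],e,onz(f,o[l][0],dict(socket_mouth=.0885,punch_head=.13,holder=0)[l]))
d=P['punch_head']-P['socket_mouth'];print('d',d,np.linalg.norm(d),'yaw',np.degrees(np.arctan2(d[1],d[0])),'tilt',np.degrees(np.arctan2(np.hypot(d[0],d[1]),d[2])))
r=bot.regions_of(f,'centre_punch')
if r:
    ys,xs=np.nonzero(r[0]['region']);print('reg',r[0]['conf'],xs.min(),xs.max(),ys.min(),ys.max(),cv2.fitLine(np.c_[xs,ys].astype(np.float32),2,0,.01,.01).ravel(),len(xs))
pickle.dump((f,o,P,r),open('w6.pkl','wb'));save(f,'w6')
```

```text
12.0333 [0.5301 0.2248 0.2139] [-3.1402 -0.0005  2.7576]
socket_mouth (array([324.7, 179.5]), 0.69) [0.5171 0.2325 0.0865] [4.539129922941427e-05, 4.539129922939854e-05] [0.5166 0.2327 0.0885]
punch_head (array([324. , 136.8]), 0.66) [0.4807 0.2458 0.13  ] [0.0010601661513577462, 0.0010601661513578462] [0.4817 0.2458 0.13  ]
holder (array([325.2, 173.5]), 0.81) [0.5289 0.2282 0.0006] [0.001953271511464104, 0.001953271511463855] [0.531  0.2282 0.    ]
d [-0.0365  0.0133  0.0435] 0.058306720482129516 yaw 159.9648012613971 tilt 41.74476099857715
reg 0.65 318 333 133 186 [  0.0266  -0.9996 325.2233 159.2099] 748
```

View pics/w6.png

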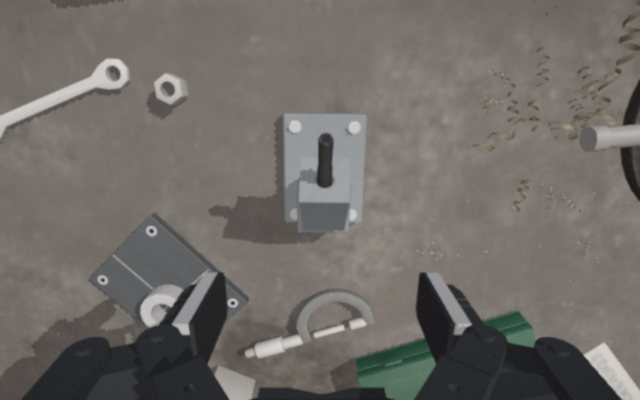

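carry_out --rows '[[[0.01,0.0005,0.01,0],[0.03,0.001,0.035,0],[0.041,0.0015,0.065,0],[0.041,0.0015,0.095,0],[0.041,0.0015,0.112,0],[0.041,0.0015,0.117,0],[0.041,0.0015,0.117,0],[0.041,0.0015,0.117,0]]]'

```text
clock: 12.9
position: [0.4933, 0.2425, 0.0983]
tool_rot: [3.141, 0.0, 2.758]
force: [0.0, -0.3, 0.3]
grip_width: 0.0802
finger_force: 0.0
```

carry_out --rows '[[[0,0,0,0],[0,0,0,0],[0,0,0,0],[0,0,0,0],[0,0,0,0],[0,0,0,0],[0,0,0,0],[0,0,0,0],[0,0,0,0],[0,0,0,0]]]' --grip 0.005 --grip_force 40

```text
clock: 13.73
position: [0.4927, 0.2428, 0.0977]
tool_rot: [3.141, -0.0, 2.759]
force: [-1.5, -0.3, 5.8]
grip_width: 0.0101
finger_force: 39.0
```

carry_out --rows '[[[0.0026,0,-0.003,0],[0.0064,0,-0.0077,0],[0.0116,0,-0.0138,0],[0.0167,0,-0.02,0],[0.0219,0,-0.026,0],[0.0257,0,-0.0306,0],[0.0277,0,-0.033,0],[0.0283,0,-0.0337,0],[0.0283,0,-0.0337,0],[0.0283,0,-0.0337,0]]]'

```text
clock: 14.57
position: [0.4665, 0.2532, 0.1311]
tool_rot: [-3.141, -0.0, 2.759]
force: [-0.1, 0.3, -0.1]
grip_width: 0.0099
finger_force: 39.0
```

Run:
```python
from h import *
np.set_printoptions(precision=4,suppress=True)
f=bot.grab_frame('wrist');g=bot.grab_frame('scene'); s=bot.observe();print(s['clock'],s['position'],s['force'],s['grip_width'])
for l in('punch_head','punch_point','socket_mouth'):
    for p in(f,g):
        r=bot.spot_point(p,l);print(l,[(np.round(q['position'],1),round(q['conf'],2)) for q in r[:1]])
q=proj(g,s['position']).astype(int);print(q)
c=g['pixels'][q[1]-60:q[1]+60,q[0]-70:q[0]+70,::-1];c=cv2.resize(c,None,fx=3.4,fy=3.4,interpolation=2)
w=cv2.resize(f['pixels'][200:400,220:420,::-1],(408,408),interpolation=2)
cv2.imwrite('pics/p7.png',cv2.resize(np.hstack([c,w])[:,:],(800,int(800*408/(476+408)))))
```

```text
14.6667 [0.4665 0.2531 0.131 ] [-0.2869 -0.632  -0.3835] 0.010114663947133052
punch_head [(array([322.1, 292.2]), 0.9)]
punch_head []
punch_point [(array([321.4, 272.3]), 0.59)]
punch_point [(array([250.3, 190.9]), 0.43)]
socket_mouth [(array([321.5, 320.5]), 0.92)]
socket_mouth [(array([253.7, 184.6]), 0.91)]
[228 179]
```

View pics/p7.png

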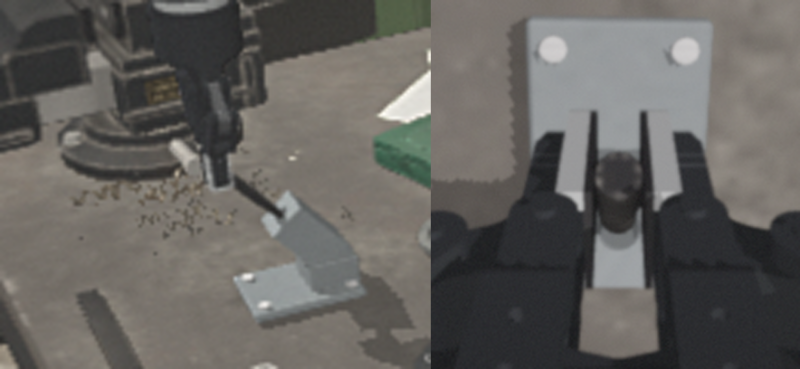

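carry_out --rows '[[[-0.003,0,-0.0026,0],[-0.007,0,-0.0059,0],[-0.011,0,-0.0089,0],[-0.015,0,-0.0114,0],[-0.0194,0,-0.0138,0],[-0.0234,0,-0.0157,0],[-0.0278,0,-0.0175,0],[-0.0323,0,-0.019,0],[-0.0368,0,-0.0203,0],[-0.0415,0,-0.0213,0],[-0.046,0,-0.022,0],[-0.0505,0,-0.0225,0]]]' --grip_force 25

```text
clock: 15.97
position: [0.5135, 0.2343, 0.1539]
tool_rot: [-3.141, -0.0, 2.759]
force: [-8.9, 2.4, 3.8]
grip_width: 0.0103
finger_force: 41.8
```

```bash
cat > tilt.py <<'E'
from h import *
import pickle
np.set_printoptions(precision=4,suppress=True)
S=bot.grab_frame('scene');f=bot.grab_frame('wrist');t=bot.grab_frame('top'); s=bot.observe();print(s['clock'],s['position'],s['tool_rot'],s['force'],s['grip_width'],s['finger_force'])
T=s['position'];R=Rn.from_euler('xyz',s['tool_rot']).as_matrix()
for l in('punch_head','punch_point'):
    rs=[]
    for n,p in(('s',S),('w',f),('t',t)):
        r=bot.spot_point(p,l)
        if r: print(l,n,np.round(r[0]['position'],1),round(r[0]['conf'],2));rs.append(ray(p,r[0]['position']))
    if len(rs)>1: P,e=tri(rs);print('  tri',P,e,'tool',R.T@(P-T))
r=bot.regions_of(S,'centre_punch')
if r:
    ys,xs=np.nonzero(r[0]['region']);print('scene reg',r[0]['conf'],len(xs),xs.min(),xs.max(),ys.min(),ys.max());
    if len(xs)>9: print(cv2.fitLine(np.c_[xs,ys].astype(np.float32),2,0,.01,.01).ravel())
print('pred upright: tip',proj(S,T+[0,0,-.073]),'tcp',proj(S,T))
q=proj(S,T).astype(int)
c=cv2.resize(S['pixels'][q[1]-50:q[1]+70,q[0]-60:q[0]+60,::-1],(400,400),interpolation=2)
w=cv2.resize(f['pixels'][200:400,220:420,::-1],(400,400),interpolation=2)
cv2.imwrite('pics/t%.0f.png'%(100*s['clock']),np.hstack([c,w]));pickle.dump((S,f,t,s),open('tilt.pkl','wb'));print(q)
E
python3 tilt.py
```

```text
16.1167 [0.5139 0.2341 0.1541] [3.1412 0.0006 2.7582] [-2.6641 -0.8169  2.659 ] 0.009983211916511726 41.99161469936371
punch_head s [249.  187.9] 0.73
punch_head w [321.  304.2] 0.94
  tri [0.5322 0.224  0.1034] [0.02213346520031729, 0.022133465200317295] tool [-0.0207 -0.0026  0.0506]
punch_point s [248.2 191.3] 0.64
punch_point w [320.3 226.7] 0.75
  tri [0.5153 0.2324 0.08  ] [0.0024002630036674914, 0.002400263003667552] tool [-0.0019 -0.0011  0.0741]
scene reg 0.54 79 243 250 170 188
[  0.2879   0.9577 246.6076 178.7342]
pred upright: tip [248.125  190.5566] tcp [245.4531 167.7758]
[245 167]
```

carry_out --rows '[[[0,0,-0.01,0],[0,0,-0.03,0],[0,0,-0.05,0],[0,0,-0.06,0],[0,0,-0.06,0],[0,0,-0.06,0]]]' --grip_force 40

```text
clock: 16.97
position: [0.5134, 0.2346, 0.2139]
tool_rot: [3.141, 0.001, 2.759]
force: [-0.5, -0.5, -1.6]
grip_width: 0.0098
finger_force: 41.4
```

```bash
cat >> tilt.py <<'E'
for l,z in(('punch_head',-.036),('punch_point',.074)):
    r=bot.spot_point(f,l)
    if r: print('wrist plane',l,R.T@(onz(f,r[0]['position'],T[2]-z)-T))
for z in(.074,-.036): print('pred w',z,proj(f,T+R@[0,0,z]))
E
python3 tilt.py; ls -t pics|head -1
```

```text
17.1167 [0.5129 0.2342 0.2128] [-3.1405 -0.0008  2.7589] [ 0.0791 -0.1051 -0.7909] 0.009771003078859081 41.41118288040161
punch_head w [320.7 303.6] 0.82
punch_head t [373.  156.4] 0.5
  tri [ 0.8261 -0.0361 -0.361 ] [0.1322360664574124, 0.13223606645741234] tool [-0.3919 -0.1332  0.5736]
punch_point s [247.2 169.2] 0.52
punch_point w [318.1 188.8] 0.68
  tri [0.5028 0.2341 0.1479] [0.013850003750640246, 0.013850003750640284] tool [ 0.0093 -0.0038  0.0649]
scene reg 0.64 35 241 245 150 162
[  0.2747   0.9615 243.0857 155.6   ]
pred upright: tip [245.6816 172.4542] tcp [242.8429 148.4552]
[242 148]
wrist plane punch_head [ 0.0098 -0.0005 -0.036 ]
wrist plane punch_point [ 0.0211 -0.0022  0.074 ]
pred w 0.074 [321.5402 220.4776]
pred w -0.036 [322.0745 327.6153]
t1712.png
```

Run:
```python
import pickle,numpy as np,cv2
from h import *
S,f,t,s=pickle.load(open('tilt.pkl','rb'))
T=s['position'];R=Rn.from_euler('xyz',s['tool_rot']).as_matrix()
for th in(-10,0,10,20,40):
    a=np.array([np.sin(np.radians(th)),0,-np.cos(np.radians(th))]);G=np.array([0,0,-.019])
    print(th,'w head',proj(f,T+R@(G+.017*a)),'tip',proj(f,T+R@(G-.093*a)),'s head',proj(S,T+R@(G+.017*a)),'tip',proj(S,T+R@(G-.093*a)))
w=cv2.resize(f['pixels'][160:400,240:400,::-1],(400,600),interpolation=2)
c=cv2.resize(S['pixels'][110:206,210:274,::-1],(400,600),interpolation=2)
cv2.imwrite('pics/last.png',np.hstack([c,w]))
```

```text
-10 w head [322.06583574 334.11375716] tip [321.55076563 196.98309649] s head [242.44738435 135.91010408] tip [240.08981913 173.54152189]
0 w head [322.0744627  327.61525507] tip [321.54020033 220.47758011] s head [241.37111177 136.01291927] tip [245.70820108 172.78841659]
10 w head [322.07862754 320.09344811] tip [321.53744639 244.44127221] s head [240.31418656 136.29759167] tip [251.16262929 171.14779445]
20 w head [322.07806721 311.84870085] tip [321.54211461 268.9445245 ] s head [239.30960569 136.75571854] tip [256.31178453 168.67472069]
40 w head [322.0630045  294.59848778] tip [321.57367007 319.99203037] s head [237.58073592 138.13120478] tip [265.18088858 161.53508325]
```

View pics/last.png

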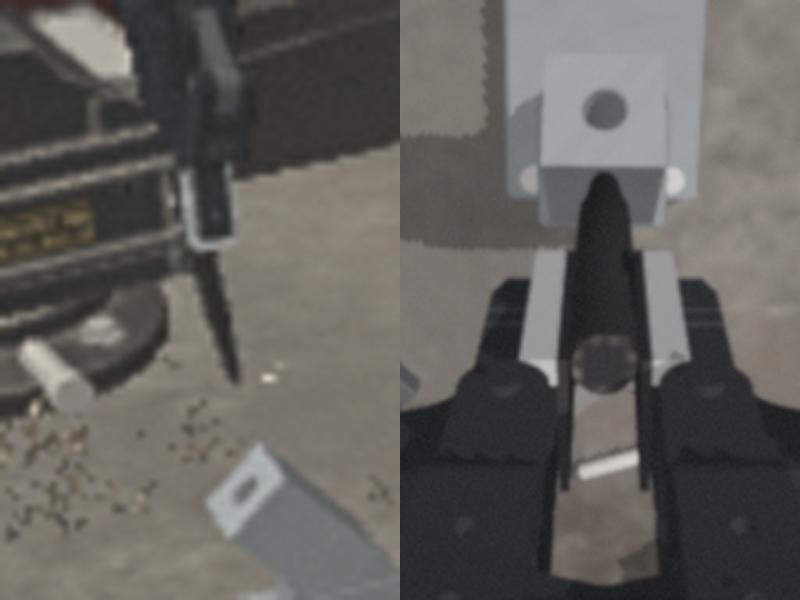

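```bash
cat > fit.py <<'E'
from h import *
import pickle
np.set_printoptions(precision=4,suppress=True)
def fit(S,f,s,wt,wh,st,ws=1):
    T=np.array(s['position']);R=Rn.from_euler('xyz',s['tool_rot']).as_matrix()
    def ends(x):
        a=np.array([np.sin(x[3])*np.cos(x[4]),np.sin(x[4]),-np.cos(x[3])*np.cos(x[4])]);t=x[:3];return T+R@t,T+R@(t+.11*a)
    def res(x):
        t,h=ends(x);return np.r_[proj(f,t)-wt,proj(f,h)-wh,(proj(S,t)-st)*ws]
    r=least_squares(res,[0,0,.074,0,0],x_scale=[.01,.01,.01,.1,.1]);x=r.x;print('tip tool',x[:3],'tilt deg u,v',np.degrees(x[3:]),'res px',r.fun);return x,ends(x)
E
python3 - <<'E'
from fit import *
S,f,t,s=pickle.load(open('tilt.pkl','rb'));print(s['position'],s['clock'])
for w in(1,.3,2):
    x,e=fit(S,f,s,(322,228.8),(321.8,304.8),(248.1,171.3),w);print(e)
E
```

```text
[0.5129 0.2342 0.2128] 17.1167
tip tool [-0.0051  0.0003  0.072 ] tilt deg u,v [ 7.8734 -0.203 ] res px [-0.0118  0.199   0.      0.     -0.7496  0.4428]
(array([0.5177, 0.2326, 0.1408]), array([0.5037, 0.2379, 0.2497]))
tip tool [-0.005   0.0003  0.0721] tilt deg u,v [ 7.8081 -0.2066] res px [-0.0011  0.0188  0.      0.     -0.2356  0.139 ]
(array([0.5176, 0.2326, 0.1407]), array([0.5037, 0.2379, 0.2497]))
tip tool [-0.0054  0.0003  0.0719] tilt deg u,v [ 8.0521 -0.1934] res px [-0.0409  0.6924 -0.     -0.     -1.3032  0.7723]
(array([0.5179, 0.2324, 0.1409]), array([0.5036, 0.2379, 0.2498]))
```

carry_out --rows '[[[0,0,0.012,0],[0,0,0.03,0],[0,0,0.048,0],[0,0,0.058,0],[0,0,0.061,0],[-0.003,0,0.061,0],[-0.006,0,0.061,0],[-0.009,0,0.0605,0],[-0.012,0,0.0605,0],[-0.014,0,0.06,0],[-0.014,0,0.06,0]]]'

```text
clock: 18.48
position: [0.5262, 0.2294, 0.1544]
tool_rot: [3.141, -0.001, 2.759]
force: [-6.9, -0.7, 14.9]
grip_width: 0.0101
finger_force: 43.9
```

carry_out --rows '[[[0,0,-0.01,0],[0,0,-0.03,0],[0,0,-0.05,0],[0,0,-0.06,0],[0,0,-0.06,0]]]'

```text
clock: 18.9
position: [0.5273, 0.2296, 0.2161]
tool_rot: [3.139, 0.002, 2.759]
force: [0.4, -0.5, -0.7]
grip_width: 0.0099
finger_force: 42.1
```

```bash
cat > ends.py <<'E'
from fit import *
# auto-find head/tip in wrist, tip in scene from frames in tilt.pkl
S=bot.grab_frame('scene');f=bot.grab_frame('wrist');s=bot.observe();pickle.dump((S,f,s),open('e.pkl','wb'))
print(s['clock'],s['position'],s['force'],s['grip_width'],s['finger_force'])
for n,p in(('w',f),('s',S)):
    for l in('punch_head','punch_point'):
        r=bot.spot_point(p,l);print(n,l,r and (np.round(r[0]['position'],1),round(r[0]['conf'],2)))
    r=bot.regions_of(p,'centre_punch')
    if r:
        ys,xs=np.nonzero(r[0]['region']);print(n,'reg',round(r[0]['conf'],2),len(xs),[(int(y),int(xs[ys==y].min()),int(xs[ys==y].max())) for y in np.unique(ys)[[0,1,2,4,-3,-2,-1]]])
g=cv2.cvtColor(f['pixels'],cv2.COLOR_RGB2GRAY);print('wrist gray rows 190-240 cols 314-330');
for y in range(196,246,3): print(y,g[y,312:332:1])
T=s['position'];q=proj(S,T+np.array([0,0,-.072])).astype(int);G=cv2.cvtColor(S['pixels'],cv2.COLOR_RGB2GRAY);print('scene tip',q)
for y in range(q[1]-10,q[1]+5): print(y,q[0]-10,G[y,q[0]-10:q[0]+11])
E
python3 ends.py
```

```text
19.0 [0.5262 0.2292 0.2135] [-0.6305 -0.2942 -0.2028] 0.00954658410773143 42.07172870635986
w punch_head (array([319.9, 328.9]), 0.66)
w punch_point (array([317.4, 219.2]), 0.69)
w reg 0.69 3050 [(217, 319, 324), (218, 318, 325), (219, 317, 326), (221, 316, 328), (338, 314, 329), (339, 317, 327), (340, 321, 324)]
s punch_head (array([314.4, 289.3]), 0.46)
s punch_point (array([247.3, 169.3]), 0.58)
s reg 0.4 58 [(147, 244, 244), (148, 244, 245), (149, 244, 246), (151, 244, 247), (162, 246, 248), (163, 246, 248), (164, 247, 248)]
wrist gray rows 190-240 cols 314-330
196 [162 163 163 164 164 166 165 165 164 164 163 163 162 162 163 164 165 164
 165 165]
199 [163 163 164 166 165 165 164 163 163 162 163 163 163 163 164 165 164 165
 165 164]
202 [165 165 166 164 164 162 162 164 163 163 164 164 164 165 165 165 165 166
 166 166]
205 [165 165 163 163 163 163 163 162 164 165 164 165 166 165 164 165 165 166
 166 166]
208 [107 107 107 106 106 105 107 109 116 115 115 116 114 117 115 115 115 116
 117 115]
211 [97 97 97 98 98 97 98 98 97 96 97 97 98 97 96 97 95 96 96 95]
214 [98 99 97 95 97 96 99 9
[... 1443 characters left out ...]
3 123 127 125 124 121
 122 121 121]
168 240 [128 126 126 125 121 117 116 118 121 122 120 121 119 122 147 134 126 122
 122 122 120]
169 240 [126 125 124 124 121 120 117 119 123 123 121 122 130 125 123 121 121 121
 120 120 121]
170 240 [125 125 123 122 122 123 122 123 122 123 119 128 197 191 138 117 117 120
 121 120 120]
171 240 [129 124 122 119 119 120 123 125 129 130 122 118 128 127 120 117 118 119
 119 119 117]
172 240 [119 118 117 118 117 120 119 122 122 122 122 120 118 119 119 119 115 116
 118 116 116]
173 240 [122 126 123 123 123 123 121 120 120 121 120 120 119 117 119 116 117 118
 117 115 117]
174 240 [127 127  99 125 132 132 130 126 124 121 119 116 117 117 115 116 116 117
 114 114 115]
```

Run:
```python
from fit import *
S,f,s=pickle.load(open('e.pkl','rb'))
for w in(1,.3):
    x,e=fit(S,f,s,(321.5,217.3),(321.6,329),(247.6,166.8),w);print(e)
x,e=fit(S,f,s,(321.5,217.3),(321.6,331),(247.6,166.8));
```

```text
tip tool [0.0073 0.0001 0.0582] tilt deg u,v [ 1.7148 -0.0964] res px [-0.0034  0.0411 -0.     -0.     -0.1699  0.0915]
(array([0.5195, 0.2321, 0.1554]), array([0.5163, 0.2331, 0.2653]))
tip tool [0.0073 0.0001 0.0582] tilt deg u,v [ 1.7012 -0.0974] res px [-0.0003  0.0039 -0.     -0.     -0.0531  0.0286]
(array([0.5195, 0.2321, 0.1554]), array([0.5163, 0.2331, 0.2653]))
tip tool [0.0073 0.0001 0.0582] tilt deg u,v [ 1.3444 -0.0964] res px [-0.0034  0.0411 -0.     -0.     -0.1699  0.0915]
```

carry_out --rows '[[[-0.005,-0.006,0,0],[-0.02,-0.022,0,0],[-0.04,-0.044,0,0],[-0.06,-0.066,0,0],[-0.08,-0.088,0,0],[-0.1,-0.11,0,0],[-0.12,-0.131,0,0],[-0.138,-0.151,0,0],[-0.15,-0.164,0,0],[-0.157,-0.172,0,0],[-0.157,-0.172,0,0],[-0.157,-0.172,0,0]]]' --grip_force 50

```text
clock: 20.3
position: [0.6075, 0.011, 0.2135]
tool_rot: [3.142, -0.001, 2.758]
force: [-0.1, 0.6, -0.9]
grip_width: 0.0096
finger_force: 48.7
```

carry_out --rows '[[[0,0,0.01,0],[0,0,0.03,0],[0,0,0.05,0],[0,0,0.068,0],[0,0,0.08,0],[0,0,0.085,0],[0,0,0.085,0],[0,0,0.085,0]]]'

```text
clock: 20.97
position: [0.6079, 0.0113, 0.1291]
tool_rot: [3.141, 0.0, 2.759]
force: [-0.6, -0.1, 0.1]
grip_width: 0.01
finger_force: 48.7
```

Run:
```python
from fit import *
S=bot.grab_frame('scene');f=bot.grab_frame('wrist');s=bot.observe();pickle.dump((S,f,s),open('e2.pkl','wb'))
T=s['position'];R=Rn.from_euler('xyz',s['tool_rot']).as_matrix()
print(s['clock'],T,s['tool_rot'],s['force'],s['grip_width'],s['finger_force'])
tip=T+R@[.0073,.0001,.0582];print('tip',tip,'pred w',proj(f,tip),'s',proj(S,tip))
for n,p in(('w',f),('s',S)):
    for l in('punch_head','punch_point'):
        r=bot.spot_point(p,l);print(n,l,r and (np.round(r[0]['position'],1),round(r[0]['conf'],2)))
r=bot.regions_of(f,'centre_punch')
if r:
    ys,xs=np.nonzero(r[0]['region']);print('reg',len(xs),[(int(y),int(xs[ys==y].min()),int(xs[ys==y].max())) for y in np.unique(ys)[[0,1,2,-3,-2,-1]]])
print('ring top/cross pred w',proj(f,(.6,.015,.034)),proj(f,(.601,.0138,.012)),'s ringtop',proj(S,(.6,.015,.034)))
q=proj(S,tip).astype(int);G=cv2.cvtColor(S['pixels'],cv2.COLOR_RGB2GRAY)
for y in range(q[1]-12,q[1]+8): print(y,q[0]-8,G[y,q[0]-8:q[0]+9])
q=proj(f,tip).astype(int);G=cv2.cvtColor(f['pixels'],cv2.COLOR_RGB2GRAY)
for y in range(q[1]-14,q[1]+10,2): print(y,q[0]-10,G[y,q[0]-10:q[0]+11])
```

```text
21.0667 [0.6082 0.0112 0.1297] [3.1409 0.0012 2.759 ] [-0.6199  0.2299 -1.0945] 0.009922057357044323 48.67563307285309
tip [0.6015 0.014  0.0715] pred w [322.2149 218.8543] s [325.4424 207.2798]
w punch_head (array([320.6, 324.6]), 0.76)
w punch_point (array([318. , 216.9]), 0.92)
s punch_head (array([327. , 228.3]), 0.68)
s punch_point []
reg 2944 [(217, 320, 323), (218, 319, 325), (219, 317, 326), (337, 314, 328), (338, 316, 326), (339, 319, 324)]
ring top/cross pred w [322.5766 197.9496] [321.4698 191.3652] s ringtop [324.9017 218.9334]
195 317 [109 109 108 109 109 108  76  59  55  57  84  99 102 103 104 101  98]
196 317 [119 110 103 101 101 103  77  61  56  58  81 104 109 109 106 105 105]
197 317 [137 149 129 112 102  97  77  59  53  58  82 106 115 113 112 113 112]
198 317 [159 232 235 200 145 111  84  58  53  54  76  97 105 110 114 115 112]
199 317 [171 232 241 239 230 195 142  79  50  53  77  92 100 104 106 109 111]
200 317 [131 193 222 225 230 235 218 128  56  50 107 107  98 101 105 109 111]
201 317 [ 91 119 169 195 214 234 225 134  50  75 202 196 141 114 109 113 115]
202 317 
[... 1445 characters left out ...]
5 163 160 158 156 151
 147 146 146]
214 312 [211 203 195 189 184 180 179 176 174 173 171 170 169 167 167 164 163 162
 165 172 188]
216 312 [216 215 214 214 211 206 201 194 187 183 183 186 186 189 194 196 200 204
 205 208 213]
218 312 [212 211 211 212 211 204 187 166 133 110 128 162 190 207 214 213 213 212
 211 210 212]
220 312 [212 211 209 203 181 136  80  47  41  41  41  55  83 127 172 201 209 210
 209 209 211]
222 312 [212 211 206 187 127  58  37  36  37  37  41  42  44  56 104 165 201 210
 210 209 210]
224 312 [212 209 195 152  82  38  33  34  40  40  41  44  44  45  67 131 184 205
 209 209 209]
226 312 [211 204 179 114  48  32  38  38  35  40  40  42  44  44  53  96 157 199
 208 208 207]
```

carry_out --rows '[[[0.0005,0,0.004,0],[0.0005,0,0.009,0],[0.0005,0,0.012,0],[0.0005,0,0.012,0],[0.0005,0,0.012,0],[0.0005,0,0.012,0]]]'

```text
clock: 21.82
position: [0.6072, 0.0111, 0.1167]
tool_rot: [-3.141, -0.0, 2.759]
force: [-0.2, -0.4, -0.3]
grip_width: 0.0097
finger_force: 48.7
```

Run:
```python
from fit import *
S=bot.grab_frame('scene');f=bot.grab_frame('wrist');s=bot.observe();T=s['position'];R=Rn.from_euler('xyz',s['tool_rot']).as_matrix()
tip=T+R@[.0073,.0001,.0582];q=proj(S,tip);print(s['clock'],T,tip,s['finger_force'],'pred w',proj(f,tip),'s',q)
q=q.astype(int);G=cv2.cvtColor(S['pixels'],cv2.COLOR_RGB2GRAY)
for y in range(q[1]-4,q[1]+5): print(y,q[0]-6,G[y,q[0]-6:q[0]+7])
r=bot.regions_of(f,'centre_punch')
if r: ys,xs=np.nonzero(r[0]['region']);print(ys.min(),ys.max())
r=bot.spot_point(f,'punch_head');print(r and r[0]['position'])
```

```text
21.9167 [0.6073 0.0111 0.1169] [0.6006 0.0139 0.0587] 48.675323724746704 pred w [322.2196 218.6657] s [325.2601 211.4134]
207 319 [110 102  94  95  97  72  51  53  87 117 137 130 122]
208 319 [105  99  94  95  98  76  56  56  81  82  86  79  72]
209 319 [106 102  98  97  98  83  60  62  89  93  91  79  73]
210 319 [111 109 104  99  99  84  58  60  89  96  95  95  94]
211 319 [114 111 108 102 100 102  72  77  94  96  97  96  95]
212 319 [100 108 107  99  94  92  80  90  95  99  99  98  98]
213 319 [101 111 104  95  92  85  95  98  99  98  95  93  95]
214 319 [100 101 105 121 146 158 169 158 138 128 106 101  93]
215 319 [146 160 199 216 217 213 214 215 216 218 220 206 152]
304 388
[322.5, 323.6]
```

Tip is at (0.6006, 0.0139, 0.0587), about 25 mm above the ring's top and over the mark, so I'm handing in.

```bash
python3 -c "
from workcell import bot
print(bot.job_done())"
```

```text
the job is handed in; nothing more can be done
None
```

The job is handed in at about 22 s, with no verdict returned: by my camera measurements the ring lies flat on the plate within about 1.5 mm of the crossing, and the punch is held point down about 25 mm above the ring, less than 1 mm off the crossing and about 2° from vertical.

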